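# Feed the specimen and hold the knife sledge's parking plunger out

### The job

Get the small sliding microtome ready for the next section: swing its feed lever (the steel lever with the upright yellow knob) once, all the way to its stop, and let it spring back by itself. Then take the red pull knob of the sprung parking plunger, pull it straight up as far as it goes and finish while still holding it up with the gripper, so that the pin stays clear of its hole and I can draw the sledge. Do not move the knife sledge yourself, feed only once, and leave the dish, the forceps and the vial round the microtome where they are.

Things in the scene. Friction and masses are not known exactly. Their poses are not given: they have to be found in the camera images.
- microtome: sliding microtome: off-white casting 150 x 280 mm, top 46 mm above the bench, fixed on it. Origin: under the casting's centre, on the bench. The long side with the black dial is its front (-x of its frame, towards the robot); +y is its left end seen from the front. Highest parts: red plunger knob (130 mm) and, in the middle, the knife back with two screw heads (112 mm).
- lever_knob (a point): centre of the yellow upright knob on the feed lever's free end: 15 mm diameter, 30 mm tall (68 to 98 mm above the bench; this point at 83 mm). It overhangs the front right corner of the casting; the lever bar under it has its top at 63 mm; 40 mm free round it. Push or pinch it to swing the lever.
- lever_pivot (a point): point on the vertical axis of the feed lever, at the height of the knob's centre (83 mm). The knob goes round this axis on a radius of 75 mm.
- feed_lever (a joint): angle of the sprung feed lever: 0 at rest, 0.90 rad at its end stop. It grows as the lever turns clockwise seen from above (the knob passes along the front of the casting, from the right end towards the dial). A spring drives it back to 0 when let go; pushing at the knob takes 2 to 5 N.
- feed_wheel (a joint): turn of the brass ratchet wheel under the lever (52 mm diameter, 16 teeth): 0 at the start. The lever's pawl turns it by about 0.85 rad clockwise on one full swing; it stays there as the lever springs back over the teeth.
- plunger_knob (a point): middle of the grip of the red pull knob, left rear of the microtome: cylinder of 20 mm diameter with a 25 mm lip on top. At rest it reaches from 104 to 130 mm above the bench, its lip begins at 124 mm, this point is at 114 mm. Under it a 14 mm barrel, 21 mm nut and the bracket (32 mm wide, top at 88 mm); the sledge beside it is 86 mm high. It rises with the plunger.
- plunger (a joint): how far the plunger is pulled up: 0 seated, 0.014 m at its stop. The spring pulls it down with 5 N when seated and 8 N at the stop, and snaps it back if let go. The pin leaves the 8 mm deep hole after 8 mm.
- sledge (a joint): travel of the knife sledge along its ways towards the right end of the microtome (m): 0 where it is parked, up to 0.095. The seated pin locks it, with 1 mm of play; with the pin out only a friction of about 2 N holds it.
- petri_1: round whitish covered dish, 64 mm diameter, 16 mm tall, on the bench in front of the microtome; origin at the centre of its underside. Leave alone.
- forceps_a: steel forceps, 15 x 129 x 9 mm, lying on the bench in front of the microtome's left end; origin at the centre of the underside. Leave alone.
- vial_a: small vial with violet cap, 26 mm diameter, 55 mm tall, standing left of the microtome; origin at the centre of its underside. Leave alone.

How it is judged:
On the way, in this order (a step that is already met when the one before it is completed fails the run):
1. the feed lever is swung to its stop while the sledge is still pinned (value of joint feed_lever above 0.84 rad and value of joint feed_wheel above 0.65 rad and value of joint plunger below 0.004 m).
2. the feed lever has sprung back and is let go (value of joint feed_lever below 0.08 rad and contact force between the fingers and feed_lever below 0.3 N), for 0.2 s.
3. the plunger is pulled fully up by the gripper (value of joint plunger above 0.0115 m and contact force between the fingers and plunger above 2 N), for 0.3 s.
At the end, for the whole second after the job is handed in: Gripper holds the plunger over 11.5 mm up (of 14 mm; contact force over 2 N) through the last second; feed lever within 0.08 rad of rest and untouched; ratchet wheel 0.65 to 1.15 rad on from its start (one swing); sledge within 4 mm of where it was parked (all of step 3 and value of joint feed_lever below 0.08 rad and contact force between the arm and feed_lever below 0.3 N and value of joint feed_wheel between 0.65 and 1.15 rad and value of joint sledge between -0.004 and 0.004 m); the arm keeps its last pose, push and grip.
It fails at once if the specimen is fed more than once (value of joint feed_wheel above 1.15 rad).
It fails at once if the knife sledge is moved from its parked place (value of joint sledge above 0.006 m).
It fails at once if the dish is disturbed (distance of petri_1 from where it was at the start of the episode above 0.015 m).
It fails at once if the forceps are disturbed (distance of forceps_a from where it was at the start of the episode above 0.015 m).
It fails at once if the vial is disturbed or tipped (distance of vial_a from where it was at the start of the episode above 0.015 m or angle between vial_a's own z axis and vertical above 0.4 rad).
It also fails if it takes over 45 s, if anything falls off the work surface, if the arm or the gripper's body presses on something with over 40 N, if the wrist force passes 120 N, or if a joint passes its speed limit or range.

### The arm

A 6-joint arm with a two-finger parallel gripper is mounted at the origin on a cart in front of the work surface, level with it; the furniture and walls round the work are solid. World frame = base frame: x ahead of the robot, y to its left, z up, the work surface at z = 0. Lengths are in m, angles in rad, forces in N, time in s.
With the tool pointing down it reaches from about 0.3 to 0.95 m from the base axis. Payload 3.1 kg.
Tool frame: the origin (TCP) lies on the mounting face of the last link; the fingertips stand 173 mm ahead of it and the grasp point (between the pads) lies 155 mm ahead of it; z points along the fingers, y is the line along which they close (so a half turn about z gives the same grasp; the last joint's range is limited). The gripper opens to 85 mm and grips with 20 to 120 N. Pads are 22 mm wide; open, the fingers measure 114 mm over their backs; the gripper's body (76 mm by 85 mm) begins 54 mm behind the grasp point. The pads swing forward as they close: fully open they stand 13 mm farther back than shut.
Start: joints at [-0.07, 0.308, 1.634, -0, 1.2, -0.07], TCP at [0.625, -0, 0.405] pointing down, gripper open.
Joint ranges: [-3.06, 3.06], [-0.79, 1.96], [0.05, 2.63], [-1.19, 4.34], [0.05, 2.64], [-2.94, 2.94]. Speed limits (rad/s): [2.79, 2.79, 3.14, 3.14, 3.14, 3.14].

### API

Orientations are given as a unit quaternion [w, x, y, z].
In Python, from bench import env, grab_frame, camera_info gives the robot as it stands. The module is installed in compiled form; this text tells all that it offers.
- The arm moves only by the tool servo_tool, never from a script. Its argument "motion" is text: rows parted by semicolons, each of 4 numbers parted by spaces: the shift along the tool's x, y, z in cm, then the turn about the tool's z in degrees. A call has 1 to 20 rows; each row shifts and turns the commanded pose from where the row before left it, along the tool's axes as they then stand; what a row does not reach is not made up. A row lasts 1/10 s, in which the tool goes at most 50 mm and 8.59 degrees, less where a joint would pass 70% of its speed; a pose out of reach is approached as far as the arm can. A call with a gripper value outside its range is refused whole. "claw" is the closure, from 0 (fully open) to 1 (shut), set as the call begins (left out, the last holds). The fingers move at their own pace and stop on an object; the grip force is fixed at half the most. Time passes only in rows, so rows that do not move let the fingers close. It gives the time, the measured TCP pose, the force, the opening and the grip force at its end, in the units of the state.
- env.observe(): the state, without advancing time (a new reading comes with each control period).
- grab_frame(name): name is "scene" or "side" or "wrist"; returns the picture (384x512x3 uint8, red, green, blue); there is no depth.
- camera_info(name): a dict with "fov_y" (degrees; the focal length in pixels is half the picture's height over the tangent of half this angle, whatever the lens; pixels are square), "cx", "cy" (the principal point, pixels), "R" (3x3) and "t" (3): a world point X has camera coordinates R X + t; the wrist camera has in their place "T_tool_cam" (4x4, takes a point from camera to tool coordinates, whose origin is the TCP and whose axes are the flange's). Camera axes: x right, y down, z forward; pixel columns grow to the right and rows downward; lengths in m; the calibration is good to about 2 mm. A picture is of the moment at which its call begins: read the wrist's pose just before it. camera_info takes no time and is no camera call.
- env.close_job(): hands the job in; it is judged then, once.
The state is a dict: "t": time; "joints": joint angles; "qvel": joint speeds; "joint_torque": joint torques, N m; "tcp_pos": TCP position; "ee_rot": TCP orientation; "force": force on the tool from outside, world axes, zero at the start; "wrist_torque": the same for the moment, N m; "grip_width": finger opening in m; "grasp_force": force on a finger pad.
Only numpy, scipy, OpenCV 4.12 (cv2) and the standard library are available. Lean on these libraries where they do the work, as an engineer would, in place of code of your own. Each camera call takes 0.05 s, during which the arm holds its last target. There are 200 camera calls.

## Working session

There is one attempt and no reset: what is moved stays moved. The work goes in short steps, Python scripts to look and compute and a tool call to move; the robot and the scene stay as the last step left them, time stands still between calls to the robot, and variables do not carry over. Pictures are saved under pics/ and viewed, at most 12 in all, crops included, and the job is handed in when it is done.

Besides the shell and the picture viewer there is one more tool, called after ">>>" by a JSON object that holds its "op" and its "data". servo_tool: Moves the arm, as the interface text tells. Its arguments: {"type":"object","properties":{"motion":{"type":"string"},"claw":{"type":"number"}},"required":["motion"]}

```bash
mkdir -p pics; cat > h.py <<'E'
import numpy as np, cv2
from bench import env, grab_frame, camera_info
def snap(n,f):
    im=grab_frame(n); cv2.imwrite('pics/'+f,im[:,:,::-1]); return im
def K(c):
    f=192/np.tan(np.radians(c['fov_y'])/2); return f,c['cx'],c['cy']
def ray(n,uv):
    c=camera_info(n); f,cx,cy=K(c); R=np.array(c['R']);t=np.array(c['t'])
    return -R.T@t, R.T@np.array([(uv[0]-cx)/f,(uv[1]-cy)/f,1])
def at(n,uv,z):
    o,d=ray(n,uv); return o+d*(z-o[2])/d[2]
def proj(n,X):
    c=camera_info(n); f,cx,cy=K(c); p=np.array(c['R'])@X+np.array(c['t']); return np.array([cx+f*p[0]/p[2],cy+f*p[1]/p[2]])
E
python3 - <<'E'
from h import *
a=snap('scene','a.png');b=snap('side','b.png')
for n in('scene','side','wrist'):print(n,camera_info(n))
s=env.observe();print(s['t'],s['tcp_pos'],s['ee_rot'])
E
```

```text
scene {'fov_y': 47.91386111749028, 'cx': 263.9174888610307, 'cy': 195.4914534685975, 'R': array([[-0.69297627, -0.72087919,  0.01082048],
       [-0.375642  ,  0.3482105 , -0.85886119],
       [ 0.61536735, -0.59923505, -0.51209411]]), 't': array([0.49648137, 0.16573695, 0.79757917])}
side {'fov_y': 43.79116130631128, 'cx': 253.37755568069528, 'cy': 191.83003134640657, 'R': array([[ 0.98927345, -0.14445547, -0.02169484],
       [-0.09613009, -0.53198021, -0.84128239],
       [ 0.10998662,  0.83434386, -0.54016041]]), 't': array([-0.40469798,  0.28777019,  0.70923976])}
wrist {'fov_y': 66.187433747399, 'cx': 258.1617341989108, 'cy': 188.4510992926737, 'T_tool_cam': array([[ 2.23676701e-04, -9.63076602e-01, -2.69227429e-01,
         6.92630114e-02],
       [ 9.99999964e-01,  1.76283634e-04,  2.00210098e-04,
         8.46754334e-04],
       [-1.45357272e-04, -2.69227464e-01,  9.63076607e-01,
         3.03967368e-02],
       [ 0.00000000e+00,  0.00000000e+00,  0.00000000e+00,
         1.00000000e+00]])}
0.1 [ 6.24606410e-01 -1.74758470e-06  4.03559986e-01] [-7.94933838e-04  7.07102150e-01  7.07110627e-01 -6.91951010e-04]
```

View pics/a.png

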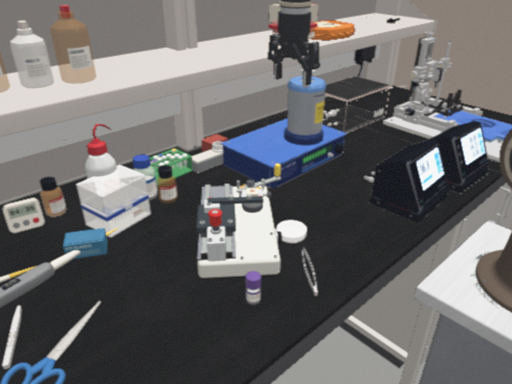

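View pics/b.png

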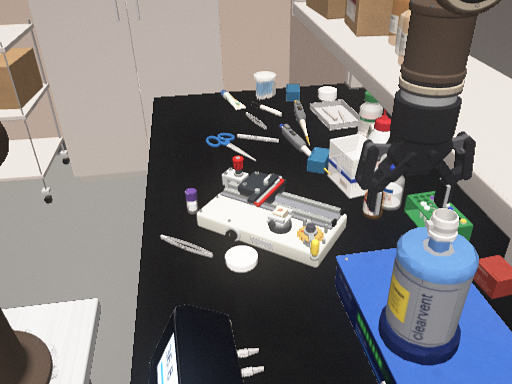

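The scene view shows the red knob near (215,217) and the yellow knob near (277,170). In the side view the red knob is near (238,163) and the yellow knob near (315,246). Next I'll segment the colours and triangulate.

```bash
python3 - <<'E'
from h import *
R={'scene':{'red':(205,205,226,232),'yel':(270,160,285,182)},'side':{'red':(230,152,247,172),'yel':(307,234,324,260)}}
c={}
for n,f in(('scene','a.png'),('side','b.png')):
    im=cv2.imread('pics/'+f).astype(int);b,g,r=im[...,0],im[...,1],im[...,2]
    for k,(x0,y0,x1,y1) in R[n].items():
        m=(r>90)&(g<.4*r) if k=='red' else (r>120)&(g>.6*r)&(b<.45*r)
        v,u=np.nonzero(m[y0:y1,x0:x1]);c[n,k]=(u.mean()+x0,v.mean()+y0);print(n,k,c[n,k],len(u),u.min()+x0,u.max()+x0,v.min()+y0,v.max()+y0)
for k in('red','yel'):
    (o1,d1),(o2,d2)=ray('scene',c['scene',k]),ray('side',c['side',k])
    s=np.linalg.lstsq(np.c_[d1,-d2],o2-o1,rcond=None)[0];p,q=o1+s[0]*d1,o2+s[1]*d2
    print(k,(p+q)/2,np.linalg.norm(p-q))
# corners & others, rough
for n,uv,z in(('scene',(292,232),.016),('side',(241,259),.016),('scene',(310,270),.005),('side',(186,246),.005),('scene',(253,275),.055),('side',(191,190),.055),('scene',(199,272),.046),('scene',(277,267),.046),('side',(199,214),.046),('side',(321,252),.046),('side',(346,216),.046)):
    print(n,uv,at(n,uv,z).round(3))
im=cv2.imread('pics/b.png')[140:280,150:370];cv2.imwrite('pics/c.png',cv2.resize(im,None,fx=3.6,fy=3.6,interpolation=2))
E
```

```text
scene red (np.float64(215.11888111888112), np.float64(218.1818181818182)) 143 209 221 210 225
scene yel (np.float64(277.02), np.float64(169.68)) 50 275 279 164 175
side red (np.float64(237.57364341085272), np.float64(162.35658914728683)) 129 232 243 155 169
side yel (np.float64(315.1794871794872), np.float64(245.5982905982906)) 117 307 322 234 254
red [0.43427502 0.39452676 0.11695726] 0.002310008083473264
yel [0.53788817 0.13268361 0.0832489 ] 0.0042756468071421475
scene (292, 232) [0.404 0.219 0.016]
side (241, 259) [0.415 0.199 0.016]
scene (310, 270) [0.306 0.273 0.005]
side (186, 246) [0.311 0.271 0.005]
scene (253, 275) [0.328 0.4   0.055]
side (191, 190) [0.33  0.402 0.055]
scene (199, 272) [0.405 0.456 0.046]
scene (277, 267) [0.322 0.348 0.046]
side (199, 214) [0.343 0.32  0.046]
side (321, 252) [0.559 0.159 0.046]
side (346, 216) [0.639 0.26  0.046]
```

View pics/c.png

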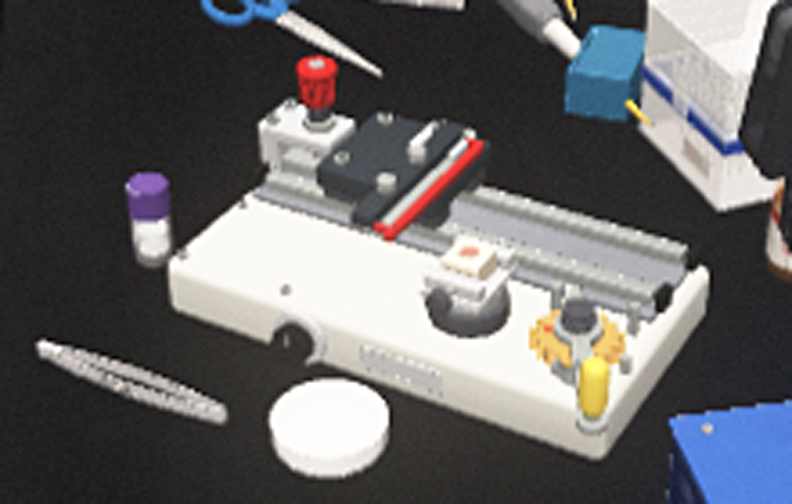

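The crop shows the lever pivot hub at about (310.6,227.5) in side pixels and the yellow knob at about (314.7,247.8). The dish and forceps are well in front of the microtome. I'll go over the microtome for a wrist view.

>>> {"op": "servo_tool", "data": {"motion": "3 -1.5 0 0; 3.5 -2 0 0; 4 -2 0 0; 4 -2 0 0; 4 -2 0 0; 4 -2 0 0; 3.5 -2.5 0 0; 0 0 0 0; 0 0 0 0", "claw": 1}}

```text
t: 1.0
tcp_pos: [0.4843, 0.2607, 0.4043]
ee_rot: [0.0, 0.706, 0.708, -0.0]
force: [0.3, -1.5, -0.6]
grip_width: 0.0002
grasp_force: 0.0
```

```bash
cat >> h.py <<'E'
from scipy.spatial.transform import Rotation as Ro
def wcam(s):
    c=camera_info('wrist');T=np.array(c['T_tool_cam']);w=np.eye(4);q=s['ee_rot']
    w[:3,:3]=Ro.from_quat([q[1],q[2],q[3],q[0]]).as_matrix();w[:3,3]=s['tcp_pos'];return w@T
def wat(s,uv,z):
    M=wcam(s);f,cx,cy=K(camera_info('wrist'));d=M[:3,:3]@[(uv[0]-cx)/f,(uv[1]-cy)/f,1];o=M[:3,3]
    return o+d*(z-o[2])/d[2]
E
python3 - <<'E'
from h import *
import json
s=env.observe();a=snap('wrist','d.png')
s={k:np.array(v).tolist() for k,v in s.items()};json.dump(s,open('d.json','w'));print(s['t'],s['tcp_pos'],s['ee_rot'],s['grip_width'],s['force'])
im=cv2.imread('pics/d.png');cv2.imwrite('pics/d2.png',cv2.resize(im,None,fx=1.5,fy=1.5,interpolation=2))
E
```

```text
1.0 [0.48426395747456286, 0.26070176075732526, 0.40426914826816956] [0.00013005562416014177, 0.7061697392959354, 0.7080424441157137, -0.0004239326499613375] 0.00021176139621541495 [0.30822944842866223, -1.532644041228233, -0.6009545601675733]
```

View pics/d2.png

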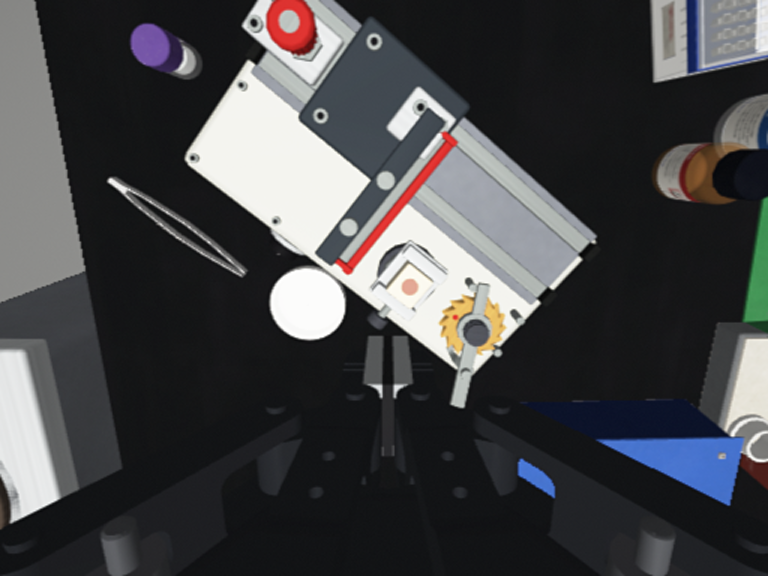

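The wrist view shows, in 1.5x pixels, the red knob top at (292,22), the pivot hub at (475,330), the lever bar from (482,290) to (458,405), and the dish at (308,303). The gripper hides the yellow knob.

```bash
python3 - <<'E'
from h import *
import json
s=json.load(open('d.json'))
P=lambda u,v,z:wat(s,(u/1.5,v/1.5),z)
print('red',P(292,22,.130));
for z in(.08,.09,.1):print('pivot',z,P(475,330,z))
print('side pivot',[at('side',(310.6,227.5),z).round(4) for z in(.08,.09,.1)])
a,b=P(482,290,.063),P(458,405,.063);d=(b-a)/np.linalg.norm(b-a);print('bar',a,b,'dir',np.degrees(np.arctan2(d[1],d[0])))
c,e=P(188,160,.046),P(440,350,.046);print('front edge yaw of +y',np.degrees(np.arctan2(*(c-e)[1::-1])))
for g in((.535,.135,.083),):print(proj('scene',np.array(g)),proj('side',np.array(g)))
print('dish',P(308,303,.016),'vial',P(155,45,.055))
print('yel side z.083',at('side',(314.7,247.8),.083),'scene',at('scene',(277,169.7),.083))
E
```

```text
red [0.43783128 0.39456353 0.13      ]
pivot 0.08 [0.54764634 0.21275404 0.08      ]
pivot 0.09 [0.54551135 0.2167425  0.09      ]
pivot 0.1 [0.54337636 0.22073095 0.1       ]
side pivot [array([0.546 , 0.1914, 0.08  ]), array([0.5424, 0.1786, 0.09  ]), array([0.5387, 0.1658, 0.1   ])]
bar [0.55463719 0.23741422 0.063     ] [0.54140606 0.14234911 0.063     ] dir -97.92350708288356
front edge yaw of +y 141.61389186252046
[276.54344914 169.86416091] [312.39288415 245.95071847]
dish [0.4176458  0.21143025 0.016     ] vial [0.33339192 0.40084246 0.055     ]
yel side z.083 [0.53769389 0.12939535 0.083     ] scene [0.53486242 0.13363072 0.083     ]
```

```bash
python3 - <<'E'
from h import *
def tri(a,b):
    (o1,d1),(o2,d2)=ray('scene',a),ray('side',b)
    s=np.linalg.lstsq(np.c_[d1,-d2],o2-o1,rcond=None)[0];p,q=o1+s[0]*d1,o2+s[1]*d2
    return ((p+q)/2).round(3),np.linalg.norm(p-q).round(3)
print('boxcorner',tri((265,170),(336,253)));print('bottle shoulder',tri((307,88),(434,248)))
im=cv2.imread('pics/a.png')[60:230,190:380];cv2.imwrite('pics/e.png',cv2.resize(im,None,fx=3.5,fy=3.5,interpolation=2))
E
```

```text
boxcorner (array([0.578, 0.131, 0.065]), np.float64(0.0))
bottle shoulder (array([ 0.632, -0.064,  0.219]), np.float64(0.013))
```

View pics/e.png

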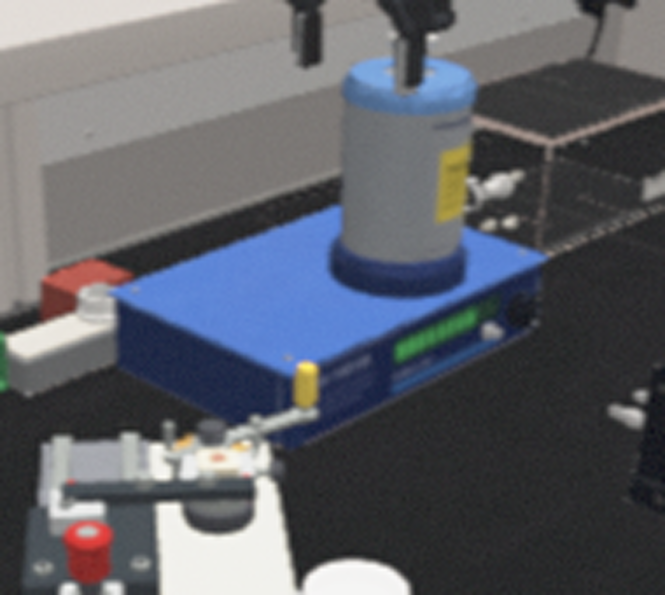

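The crop shows the box's top corner nearest the knob at scene pixel (271,162), close beside the yellow knob (277,170). I'll check the clearance there.

```bash
python3 - <<'E'
from h import *
import json
s=json.load(open('d.json'))
def tri(a,b):
    (o1,d1),(o2,d2)=ray('scene',a),ray('side',b)
    s=np.linalg.lstsq(np.c_[d1,-d2],o2-o1,rcond=None)[0];p,q=o1+s[0]*d1,o2+s[1]*d2
    return ((p+q)/2).round(3),np.linalg.norm(p-q).round(3)
print(tri((271,162.3),(336,253)),tri((271,162.3),(338,256)))
for z in(.05,.065,.08):print(z,[wat(s,(u/1.5,v/1.5),z).round(3) for u,v in((520,405),(690,402),(740,435))])
E
```

```text
(array([0.573, 0.114, 0.08 ]), np.float64(0.003)) (array([0.576, 0.11 , 0.077]), np.float64(0.005))
0.05 [array([0.595, 0.135, 0.05 ]), array([0.735, 0.138, 0.05 ]), array([0.783, 0.107, 0.05 ])]
0.065 [array([0.59 , 0.144, 0.065]), array([0.723, 0.147, 0.065]), array([0.769, 0.117, 0.065])]
0.08 [array([0.585, 0.153, 0.08 ]), array([0.711, 0.156, 0.08 ]), array([0.755, 0.127, 0.08 ])]
```

>>> {"op": "servo_tool", "data": {"motion": "-2.8 1.6 0 0; -3 2 0 0; -3 2 0 0; -4 2.4 0 0; 0 0 2 4; 0 0 3 3.7; 0 0 3 0; 0 0 3 0; 0 0 2 0; 0 0 1.5 0; 0 0 0.4 0; 0 0 0 0; 0 0 0 0"}}

```text
t: 2.35
tcp_pos: [0.5659, 0.1318, 0.2568]
ee_rot: [0.001, 0.753, 0.658, 0.001]
force: [-0.4, -0.7, -0.1]
grip_width: -0.0001
grasp_force: 0.0
```

```bash
python3 - <<'E'
from h import *
a=snap('wrist','f1.png');b=snap('side','f2.png');c=snap('scene','f3.png')
b=b[170:290,240:400];c=c[110:230,210:370]
im=np.hstack([cv2.resize(x,(390,293),interpolation=2) for x in(b,c)]);im2=cv2.resize(a[180:,120:400],(390,284));
cv2.imwrite('pics/f.png',np.vstack([im,np.hstack([im2,im2*0])])[:,:,::-1])
E
```

```text
(no output)
```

View pics/f.png

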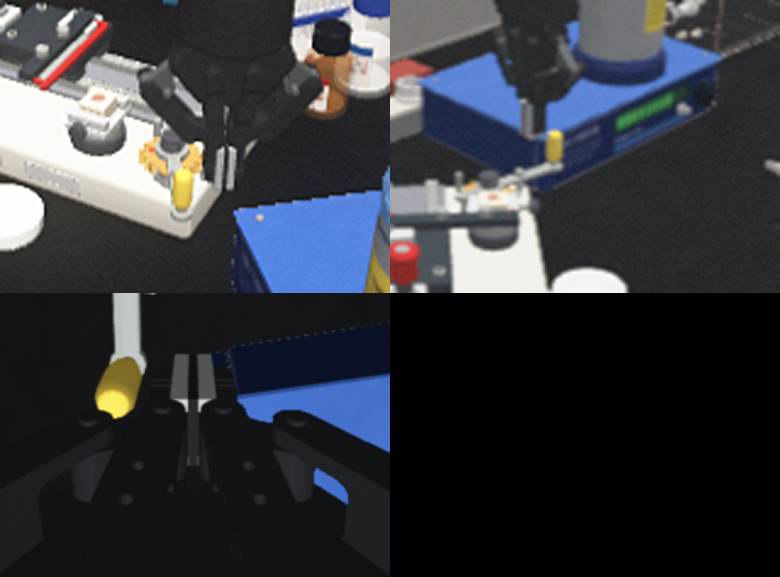

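The combined picture shows the closed fingers east of the yellow knob, level with it radially, about 14 mm from touching and clear of the blue box. I'll begin the push along the arc.

>>> {"op": "servo_tool", "data": {"motion": "0 -0.6 0.2 0; 0 -0.6 0.3 0; -0.1 -0.66 0 5; -0.1 -0.66 0 5; -0.1 -0.66 0 5; -0.1 -0.66 0 5; -0.1 -0.66 0 5; -0.1 -0.66 0 5; 0 0 0 0"}}

```text
t: 3.4
tcp_pos: [0.5148, 0.142, 0.2514]
ee_rot: [0.001, 0.897, 0.441, 0.002]
force: [4.2, -0.7, -1.5]
grip_width: 0.0003
grasp_force: 1.7
```

```bash
python3 - <<'E'
from h import *
a=snap('wrist','g1.png');b=snap('side','g2.png')
b=b[170:290,240:400]
cv2.imwrite('pics/g.png',np.hstack([cv2.resize(b,(390,293),interpolation=2),cv2.resize(a[150:,120:400],(350,293))])[:,:,::-1])
E
```

```text
(no output)
```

View pics/g.png

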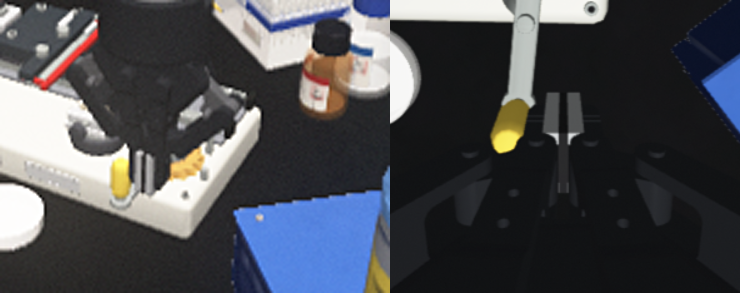

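Contact is made: the lever follows at about 4 N and the knob is centred on the pad. I'll continue to the stop.

>>> {"op": "servo_tool", "data": {"motion": "-0.12 -0.66 0 5; -0.12 -0.66 0 5; -0.12 -0.66 0 5; -0.1 -0.55 0 4; -0.05 -0.3 0 2; 0 0 0 0"}}

```text
t: 4.1
tcp_pos: [0.4947, 0.1554, 0.2518]
ee_rot: [0.005, 0.962, 0.273, 0.005]
force: [11.7, -15.2, -4.3]
grip_width: -0.0
grasp_force: 9.8
```

>>> {"op": "servo_tool", "data": {"motion": "0 -0.15 0 1; 0 0 0 0"}}

```text
t: 4.3
tcp_pos: [0.4943, 0.1558, 0.2518]
ee_rot: [0.006, 0.964, 0.265, 0.005]
force: [13.8, -17.5, -5.1]
grip_width: -0.0003
grasp_force: 11.5
```

At the stop: force rises with almost no travel. I'll relieve the push slightly and lift off so that the lever springs back.

>>> {"op": "servo_tool", "data": {"motion": "0 0.3 0 0; 0 0 -2.5 0; 0 0 -4 0; 0 0 -4 0; 0 0 -4 0; 0 0 0 0; 0 0 0 0", "claw": 1}}

```text
t: 5.0
tcp_pos: [0.4915, 0.1569, 0.3962]
ee_rot: [-0.0, 0.965, 0.262, -0.0]
force: [-1.1, -0.6, -0.3]
grip_width: 0.0002
grasp_force: 0.0
```

```bash
python3 - <<'E'
from h import *
s=env.observe();a=snap('wrist','k1.png');b=snap('side','k2.png');print(s['t'],s['tcp_pos'],s['joints'])
im=cv2.imread('pics/k2.png').astype(int)
b=b[130:290,200:400]
cv2.imwrite('pics/k.png',np.hstack([cv2.resize(b,(400,320),interpolation=2),cv2.resize(a,(400,300))[:,:] if 0 else cv2.resize(a,(400,320))])[:,:,::-1])
E
```

```text
5.0 [0.49145364 0.15690586 0.39620512] [2.24560078e-01 1.06459464e-01 1.89588416e+00 2.34220888e-04
 1.13968678e+00 1.26541286e+00]
```

View pics/k.png

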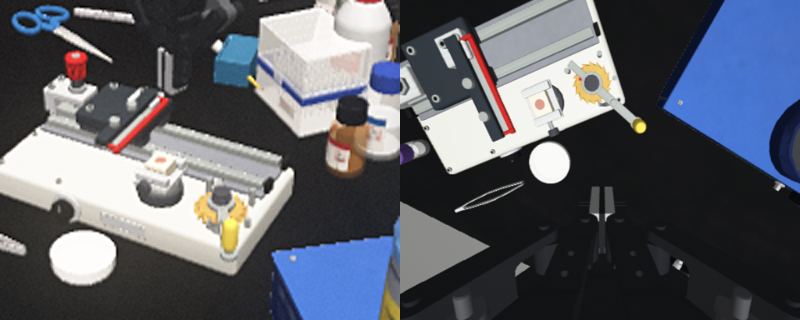

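The lever is back at rest (yellow knob at its original place), and the dish and forceps haven't moved. Now to hover near the red knob and measure it.

>>> {"op": "servo_tool", "data": {"motion": "0.5 -2 0 0; 0.6 -4 0 0; 0.6 -4 0 0; 0.6 -4 0 0; 0.6 -4 0 0; 0.6 -3.1 0 0; 0.3 -2 2 0; 0 0 2 0; 0 0 0 0; 0 0 0 0", "claw": 0.45}}

```text
t: 6.1
tcp_pos: [0.4075, 0.375, 0.3536]
ee_rot: [0.001, 0.965, 0.261, -0.002]
force: [0.9, -0.7, -0.9]
grip_width: 0.0471
grasp_force: 0.0
```

```bash
python3 - <<'E'
from h import *
s=env.observe();a=snap('wrist','m.png');print(s['t'],s['tcp_pos'],s['ee_rot'],s['grip_width'])
x=a.astype(int);r,g,b=x[...,0],x[...,1],x[...,2]
n,l,st,ce=cv2.connectedComponentsWithStats(((r>90)&(g<.4*r)).astype(np.uint8))
for i in range(1,n):
    if st[i,4]>15:print(st[i],ce[i],wat(s,ce[i],.13).round(4))
im=a.copy();cv2.imwrite('pics/m2.png',cv2.resize(im,None,fx=1.5,fy=1.5)[:,:,::-1])
# wheel marker in the earlier picture k1
k=cv2.imread('pics/k1.png').astype(int)[80:125,210:285];print('dot k1',[(u+210,v+80) for v,u in zip(*np.nonzero((k[...,2]>130)&(k[...,1]<.45*k[...,2])&(k[...,0]<.45*k[...,2])))])
E
```

```text
6.1 [0.40746267 0.37499965 0.35357458] [ 0.00104138  0.96520841  0.26146883 -0.00238645] 0.04714958593572329
[ 373   83   44  131 1153] [394.62619254 148.36686904] [0.4884 0.3191 0.13  ]
[237 140  36  36 776] [254.40721649 157.23840206] [0.4369 0.3955 0.13  ]
dot k1 [(np.int64(229), np.int64(93)), (np.int64(229), np.int64(94)), (np.int64(230), np.int64(94)), (np.int64(231), np.int64(94)), (np.int64(229), np.int64(95)), (np.int64(230), np.int64(95)), (np.int64(231), np.int64(95)), (np.int64(230), np.int64(96)), (np.int64(231), np.int64(96))]
```

View pics/m2.png

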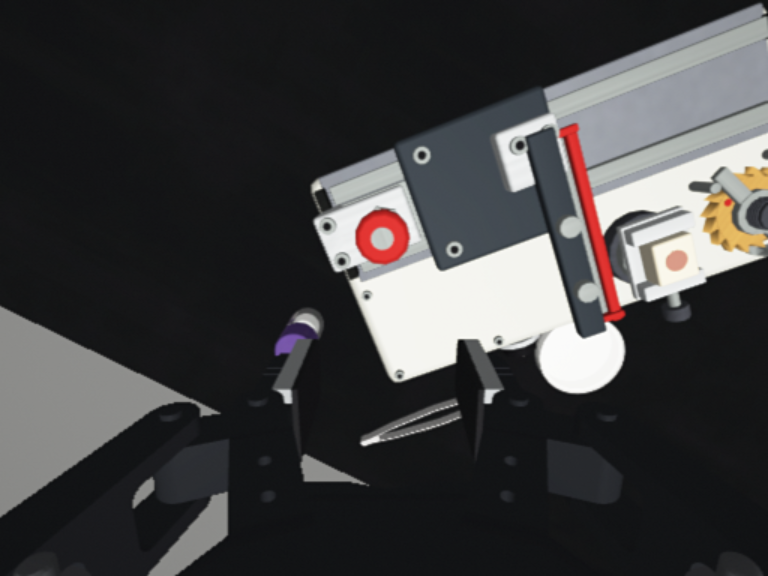

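The red knob centre is (254,157) in the wrist picture, at (0.437, 0.3955). The wheel's red dot has moved on by about two teeth. Now to centre over the knob, go down and close.

>>> {"op": "servo_tool", "data": {"motion": "1.8 -0.1 0 0; 1.8 -0.15 0 0; 0 0 0 0; 0 0 2 0; 0 0 2 0; 0 0 2 0; 0 0 1.5 0; 0 0 0.7 0; 0 0 0 0; 0 0 0 0"}}

```text
t: 7.15
tcp_pos: [0.4383, 0.3961, 0.2744]
ee_rot: [-0.0, 0.965, 0.261, 0.001]
force: [-0.4, -0.4, -0.1]
grip_width: 0.0476
grasp_force: 0.0
```

```bash
python3 - <<'E'
from h import *
a=snap('wrist','n1.png');b=snap('side','n2.png')
cv2.imwrite('pics/n.png',np.hstack([cv2.resize(b[110:220,170:310],(400,314),interpolation=2),cv2.resize(a[100:384,80:440],(398,314))])[:,:,::-1])
E
```

```text
(no output)
```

View pics/n.png

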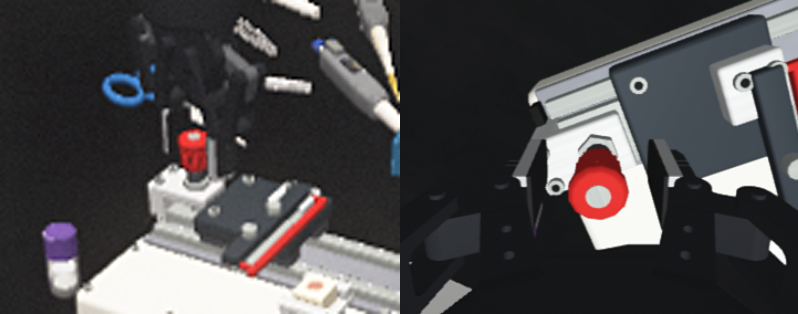

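The knob is centred between the open fingers. I'll lower 3 mm and close.

>>> {"op": "servo_tool", "data": {"motion": "0 0 0.3 0; 0 0 0 0; 0 0 0 0; 0 0 0 0; 0 0 0 0; 0 0 0 0; 0 0 0 0", "claw": 1}}

```text
t: 7.95
tcp_pos: [0.4383, 0.396, 0.2712]
ee_rot: [0.0, 0.965, 0.261, 0.0]
force: [0.6, -2.5, 5.5]
grip_width: 0.0219
grasp_force: 58.6
```

>>> {"op": "servo_tool", "data": {"motion": "0 0 -0.2 0; 0 0 -0.3 0; 0 0 -0.3 0; 0 0 -0.3 0; 0 0 -0.2 0; 0 0 0 0; 0 0 0 0"}}

```text
t: 8.65
tcp_pos: [0.4382, 0.3958, 0.2825]
ee_rot: [0.0, 0.965, 0.261, 0.0]
force: [5.4, 0.8, -7.6]
grip_width: 0.0218
grasp_force: 58.9
```

>>> {"op": "servo_tool", "data": {"motion": "0 0 -0.15 0; 0 0 -0.15 0; 0 0 0 0; 0 0 0 0"}}

```text
t: 9.05
tcp_pos: [0.4381, 0.3958, 0.2853]
ee_rot: [0.0, 0.965, 0.261, 0.0]
force: [4.9, 1.2, -10.0]
grip_width: 0.0217
grasp_force: 59.5
```

>>> {"op": "servo_tool", "data": {"motion": "0 0 -0.1 0; 0 0 0 0; 0 0 0 0; 0 0 0 0"}}

```text
t: 9.45
tcp_pos: [0.4381, 0.3958, 0.2856]
ee_rot: [0.0, 0.965, 0.261, 0.0]
force: [7.6, 2.2, -11.7]
grip_width: 0.0216
grasp_force: 59.6
```

```bash
python3 - <<'E'
from h import *
a=snap('wrist','p1.png');b=snap('side','p2.png')
cv2.imwrite('pics/p.png',np.hstack([cv2.resize(b[110:270,170:350],(400,356),interpolation=2),cv2.resize(a,(400,356))])[:,:,::-1])
E
```

```text
(no output)
```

View pics/p.png

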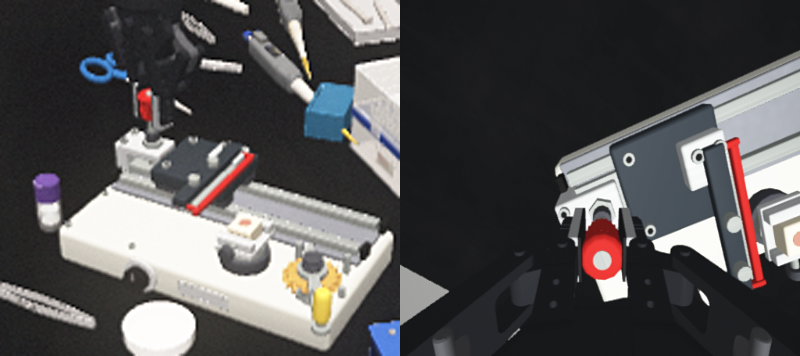

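The knob is held up at its stop, with the grip at 59 N. The lever is at rest, and the sledge and the other items haven't moved. Handing in.

```bash
python3 -c "
from bench import env
print(env.close_job())"
```

```text
the job is handed in; nothing more can be done
None
```

The feed lever was swung once to its stop and sprang back by itself; the red plunger knob is now held about 14 mm up in the gripper, with the sledge, dish, forceps and vial looking unmoved in the last pictures, and the job is handed in (the hand-in gave no verdict).

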